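# Load a test tile under the drag spring of the marking jig

## Robot

A 6-joint arm with a two-finger parallel gripper is mounted at the origin on a cart in front of the work surface, level with it; the furniture and walls round the work are solid. World frame = base frame: x ahead of the robot, y to its left, z up, the work surface at z = 0. Lengths are in m, angles in rad, forces in N, time in s.
With the tool pointing down it reaches from about 0.3 to 0.85 m from the base axis. Payload 5.4 kg.
Tool frame: the origin (TCP) lies at the very end of the fingers, on their centre line; the grasp point (between the pads) lies 19 mm behind it (manip.tcp_to_grasp is the distance from the TCP to the grasp point, in m); z points along the fingers, y is the line along which they close (so a half turn about z gives the same grasp; the last joint's range is limited). The gripper opens to 85 mm and grips with 20 to 120 N. Pads are 22 mm wide; open, the fingers measure 114 mm over their backs; the gripper's body (76 mm by 85 mm) begins 54 mm behind the grasp point. The pads swing forward as they close: fully open they stand 13 mm farther back than shut.
Start: joints at [0.96, 0.158, 1.597, -0, 1.386, -0.21], TCP at [0.224, 0.529, 0.231] pointing down, gripper open.
Joint ranges: [-2.91, 2.91], [-0.94, 2.29], [0.18, 2.7], [-1.29, 4.43], [0.17, 2.64], [-3, 3]. Speed limits (rad/s): [2.57, 2.57, 3.14, 3.14, 3.14, 3.14].

## Interface

Orientations are given as a rotation vector (axis times angle).
In Python, from workcell import manip gives the robot as it stands.
- The arm moves only by the tool step_arm, never from a script. Its argument "steps" is a list of rows, each an object with "travel": the shift along the tool's x, y, z normalised to -1 to 1, where 1 is 600 mm, a list of three; "dr": the turn, a rotation vector about the tool's x, y, z normalised to -1 to 1, where 1 is 30 degrees, a list of three. In form: [{"travel": [tx, ty, tz], "dr": [rx, ry, rz]}, ...]. A call has 1 to 10 rows; each row is the pose to reach, as a shift and turn from the pose commanded when the call began, along the tool's axes at that moment; what a row does not reach only later rows make up. A row lasts 1/12 s, in which the tool goes at most 41.7 mm and 7.16 degrees, less where a joint would pass 70% of its speed; a pose out of reach is approached as far as the arm can. A call with a number of a shift or a turn outside -1 to 1 is refused whole. A call with a gripper value outside its range is refused whole. "gripper" is the finger opening in mm, from 0 to 85.4, set as the call begins (left out, the last holds). The fingers move at their own pace and stop on an object; the grip force is fixed at half the most. Time passes only in rows, so rows that repeat a pose let the fingers close. It gives the time, the measured TCP pose, the force, the opening and the grip force at its end, in the units of the state.
- manip.sense(): the state, without advancing time (a new reading comes with each control period).
- manip.snapshot(name): name is "scene" or "top" or "wrist"; returns the picture (384x512x3 uint8, red, green, blue); there is no depth.
- manip.camera_info(name): a dict with "camera_matrix" (3x3 intrinsics, pixels), "view" (4x4, takes a point from world to camera coordinates). Camera axes: x right, y up, looking along -z (the intrinsics and any distortion apply to the point x, -y, -z); pixel columns grow to the right and rows downward; lengths in m; the calibration is good to about 2 mm. A picture is of the moment at which its call begins: read the wrist's pose just before it. camera_info takes no time and is no camera call; for the wrist camera it gives the pose at the moment of the call.
- manip.finish_job(): hands the job in; it is judged then, once.
Trained networks look in the newest picture that a camera, given by its name, has taken for a name from the list of things; names that differ only in an ending like _2 or _b are one class to them, and where a whole thing is asked for, a point or a joint stands for the part that bears it (a point fixed in the world has none). Each returns a list of dicts, best first, with "conf" (0 to 1); they miss things now and then, are a little off and sometimes report something else, mostly with a low value. They report only what shows in the picture. A call takes as long as a camera call. They do not tell look-alikes from the thing itself.
- manip.find_in(camera, label): "bbox" ([left, top, right, bottom] in pixels, round what is visible of it).
- manip.tip_of(camera, label): "at" ([row, column] in pixels: a listed point, or the origin of a listed thing).
The state is a dict: "t": time; "q": joint angles; "joint_vel": joint speeds; "joint_efforts": joint torques, N m; "eef_pos": TCP position; "tcp_rot": TCP orientation; "ft_force": force on the tool from outside, world axes, zero at the start; "wrist_torque": the same for the moment, N m; "width": opening from 0.0 (shut) to 1.0 (fully open); "gripper_force": force on a finger pad.
Only numpy, scipy, OpenCV 4.12 (cv2) and the standard library are available. Lean on these libraries where they do the work, as an engineer would, in place of code of your own. Each camera call takes 0.05 s, during which the arm holds its last target. There are 200 camera calls.

## Task

Load the test tile that lies on the bed of the marking jig so that it can be numbered: with the fingertips press the tile hard down into the sprung bed and, keeping it pressed, slide it under the nose of the leaf spring, then on until its end is fully home against the end stop, and let go so that the spring holds it. The tile is only pressed and pushed, never lifted off the bed, and the other things on the worktop stay where they are.

Things in the scene. Friction and masses are not known exactly. Their poses are not given: they have to be found in the camera images.
- jig: Tile marking jig, fixed: wooden board 226 x 104 x 12 mm with, near to far, a sprung black plastic bed between low cheeks, an end stop, and a block whose spring-steel leaf reaches back over the bed. Origin: underside of the board, on its centre line. x: the way a tile slides in, towards the stop (board from -0.106 to +0.120); y left; z up. Highest: block screws at x 0.10, z 0.055.
- bed (a joint): Sinking of the sprung bed, m: 0 up (rest), 0.0075 at its lower stop. It sinks straight down without tipping; 6 N to start, 0.9 N more per mm, 13 N at the lower stop. Slick plastic (friction 0.18), x -0.095 to +0.055 in the jig's frame, surface z 0.0285 when up; 43 mm between side lips 4.5 mm high that sink with it and guide the tile (1.5 mm play a side). Cheeks beside it reach z 0.0245.
- tile: The tile to load: fired clay, 62 x 40 x 8 mm, 45 g, flat on the bed between its lips, long side along the jig, wholly in front of the spring. Origin: centre of its underside; z up; its x along the long side, pointing back to the jig's open end (against the jig's x). Top at z 0.0365 while the bed is up. Home: its origin at x 0.031 in the jig's frame, the 38 mm nearest the open end left uncovered.
- nose (a point): Centre of the leaf's rolled nose: steel roll 8 mm thick, 22 mm wide across the jig; x 0.040, z 0.034 in the jig's frame at rest. With the bed up the tile's top stands 2.5 mm above this centre, so a tile just pushed along butts on the roll. Its top must be 1.5 mm or more below the centre (bed pressed 4 mm or more; 5 to 7 mm is good) to slip under and lift the leaf.
- leaf (a joint): Angle of the leaf spring, rad: 0 at rest, grows as the nose is lifted. Nose 48 mm from the pivot; lifting it takes 5 N and 1.5 N more per mm; friction 0.18. With a tile let go under it, leaf and bed hold the tile between them with about 9 N, the bed about 3.5 mm down and the leaf at about 0.06; the tile can still be slid then by a push of about 4 N on its near end.
- stop (a point): Middle of the end stop's face: x 0.062, z 0.0285 in the jig's frame. The tile's far end bears on it when home. The stop is 60 mm wide, its top at z 0.034.
- tile_next: a second test tile, 62 x 40 x 8 mm, lying flat on the worktop on the robot's right of the jig; leave it
- tile_third: a third test tile, 62 x 40 x 8 mm, on the worktop to the right of the jig, farther on; leave it
- pencil: carpenter's pencil, 12 x 170 x 8 mm, on the worktop to the left of the jig; leave it
- ring_cap: white plastic cap, 44 mm across, 12 mm high, beyond the jig; leave it
- needle_tool: wooden-handled needle tool, 152 mm long, beyond the jig; leave it
- slip_trailer: rubber bulb with a nozzle, 47 x 103 x 48 mm, beyond the jig; leave it
- loop_tool: wooden-handled wire loop tool, 178 mm long, to the left near the edge; leave it
- wood_rib: half-round wooden rib, 52 x 106 x 7 mm, to the right near the edge; leave it
Mind the look-alikes: they are no part of the job. What is shaped like the tile but pink is not meant.

How it is judged:
By the outcome, as a careful person would: the job done as asked, in the order asked, and still so for the second after the job is handed in, with the robot touching nothing.
It also fails if it takes over 38 s, if anything falls off the work surface, if the arm or the gripper's body presses on something with over 40 N, if the wrist force passes 120 N, or if a joint passes its speed limit or range.

## Working session

There is one attempt and no reset: what is moved stays moved. The work goes in short steps, Python scripts to look and compute and a tool call to move; the robot and the scene stay as the last step left them, time stands still between calls to the robot, and variables do not carry over. Pictures are saved under pics/ and viewed, at most 10 in all, crops included, and the job is handed in when it is done.

Besides the shell and the picture viewer there is one more tool, called after "Call:" in YAML: its name, and indented under it one key for each argument. step_arm: Moves the arm, as the interface text tells. Its arguments: {"type":"object","properties":{"steps":{"type":"array","items":{"type":"object","properties":{"travel":{"type":"array","items":{"type":"number","minimum":-1,"maximum":1}},"dr":{"type":"array","items":{"type":"number","minimum":-1,"maximum":1}}}}},"gripper":{"type":"number"}},"required":["steps"]}

```bash
mkdir -p pics; cat > h.py <<'E'
import numpy as np, cv2
from workcell import manip
from scipy.spatial.transform import Rotation as R
def ray(cam,u,v,info=None):
    i=info or manip.camera_info(cam); K=np.array(i["camera_matrix"]); V=np.array(i["view"])
    d=np.linalg.inv(K)@[u,v,1]; d=np.array([d[0],-d[1],-d[2]])
    return -V[:3,:3].T@V[:3,3], V[:3,:3].T@d
def onz(cam,u,v,z,info=None):
    o,d=ray(cam,u,v,info); return o+d*(z-o[2])/d[2]
def px(cam,p,info=None):
    i=info or manip.camera_info(cam); V=np.array(i["view"]); c=V[:3,:3]@p+V[:3,3]
    k=np.array(i["camera_matrix"])@[c[0],-c[1],-c[2]]; return k[:2]/k[2]
E
python3 - <<'E'
from h import *
np.set_printoptions(precision=4,suppress=True)
s=manip.sense(); print(s)
ims=[]
for c in("scene","top"):
    im=manip.snapshot(c); cv2.imwrite(f"pics/{c}0.png",im[:,:,::-1]); ims.append(im)
    print(c,manip.camera_info(c))
    for l in("jig","tile","bed"): print(l,manip.find_in(c,l)[:4])
    for l in("jig","tile","nose","stop"): print(l,[(d,onz(c,d['at'][1],d['at'][0],{'jig':0,'tile':.0285,'nose':.034,'stop':.0285}[l])) for d in manip.tip_of(c,l)[:4]])
print(manip.sense()['t'])
E
```

```text
{'t': 0.0, 'q': array([ 0.9599,  0.1591,  1.5983,  0.    ,  1.3862, -0.2101]), 'joint_vel': array([-0.0003, -0.0008, -0.0008, -0.0007,  0.0003, -0.0005]), 'joint_efforts': array([ -0.0012, -39.6013, -33.1416,  -0.0004,   0.0087,  -0.    ]), 'eef_pos': array([0.224 , 0.5289, 0.2303]), 'tcp_rot': array([-0.6252, -3.0779,  0.0028]), 'ft_force': array([ 0.5626, -0.9993,  0.6768]), 'wrist_torque': array([-0.0036, -0.0396,  0.0014]), 'gripper_force': 0.0, 'width': 1.0027854045604563}
scene {'camera_matrix': array([[394.0746,   0.    , 253.23  ],
       [  0.    , 394.0746, 193.6452],
       [  0.    ,   0.    ,   1.    ]]), 'view': array([[-0.6666, -0.7453, -0.0128,  0.2792],
       [ 0.5633, -0.5149,  0.6462, -0.4003],
       [-0.4882,  0.4236,  0.763 , -0.7425],
       [ 0.    ,  0.    ,  0.    ,  1.    ]])}
jig [{'bbox': [244.5, 154.6, 304.0, 230.1], 'conf': 0.7}]
tile [{'bbox': [266.3, 187.5, 289.9, 205.0], 'conf': 0.82}, {'bbox': [235.6, 238.3, 264.5, 258.9], 'conf': 0.82}, {'bbox': [203.4, 207.6, 233.1, 232.4], 'conf': 0.69}]
bed [{'bbox': [256.8, 170.3, 294.4, 221.1], 'conf': 0.63}]
[... 1002 characters left out ...]
{'bbox': [226.5, 217.5, 250.4, 227.8], 'conf': 0.8}, {'bbox': [223.3, 168.0, 250.1, 186.8], 'conf': 0.64}, {'bbox': [307.5, 206.4, 326.7, 226.1], 'conf': 0.26}]
bed [{'bbox': [270.2, 166.0, 308.0, 224.7], 'conf': 0.9}]
jig [({'at': [191.9, 294.8], 'conf': 0.81}, array([ 0.5372, -0.1827,  0.    ]))]
tile [({'at': [177.5, 233.2], 'conf': 0.76}, array([ 0.5694, -0.0075,  0.0285])), ({'at': [202.2, 287.6], 'conf': 0.74}, array([ 0.5032, -0.1615,  0.0285])), ({'at': [221.0, 235.1], 'conf': 0.6}, array([ 0.4471, -0.0174,  0.0285]))]
nose [({'at': [174.8, 296.9], 'conf': 0.47}, array([ 0.5803, -0.186 ,  0.034 ]))]
stop [({'at': [170.0, 302.3], 'conf': 0.84}, array([ 0.5955, -0.2013,  0.0285]))]
0.8
```

View pics/top0.png

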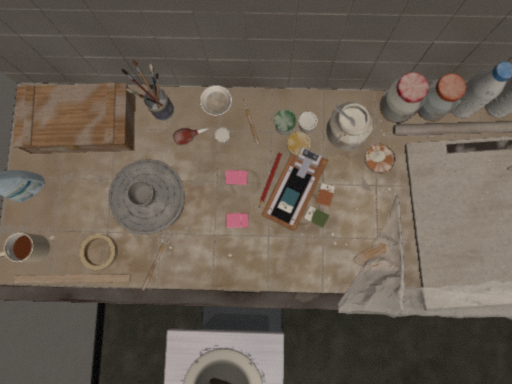

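View pics/scene0.png

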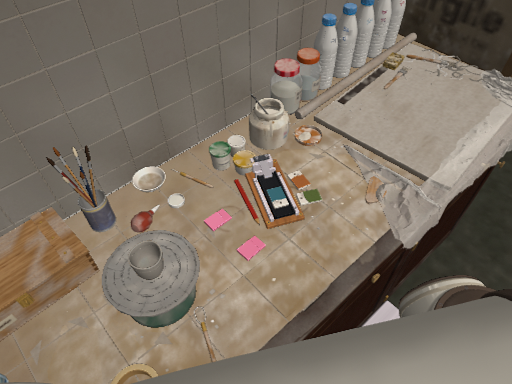

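```bash
cat >> h.py <<'E'
np.set_printoptions(precision=4,suppress=True)
def plan(p,yaw):
    "shift (m, normalised) and dr in tool axes to point-down pose with tool x at world yaw"
    s=manip.sense(); r=R.from_rotvec(s['tcp_rot']); 
    T=R.from_matrix(np.array([[np.cos(yaw),np.sin(yaw),0],[np.sin(yaw),-np.cos(yaw),0],[0,0,-1]]))
    return r.inv().apply(np.array(p)-s['eef_pos'])/.6, np.degrees((r.inv()*T).as_rotvec())/30
E
python3 - <<'E'
from h import *
s=manip.sense(); print(R.from_rotvec(s['tcp_rot']).as_matrix())
i=manip.camera_info("wrist"); V=i['view']; print(i['camera_matrix'], -V[:3,:3].T@V[:3,3]-s['eef_pos'], V[2,:3])
for a in (-23.6,156.4): print(plan([.46,-.14,.27],np.radians(a)))
print(onz('top',287,202,.03),[onz('top',u,v,0.) for u,v in((280,215),(307,150),(110,195),(185,195),(143,231))])
E
```

```text
[[-0.9208  0.3902  0.    ]
 [ 0.3902  0.9208 -0.    ]
 [-0.     -0.     -1.    ]]
[[265.2071   0.     258.133 ]
 [  0.     265.2071 189.8028]
 [  0.       0.       1.    ]] [-0.066   0.0279  0.1416] [-0.2604  0.11    0.9592]
(array([-0.7969, -0.874 , -0.0645]), array([-0.0001, -0.    , -5.9788]))
(array([-0.7969, -0.874 , -0.0645]), array([-0.    ,  0.    ,  0.0212]))
[ 0.5035 -0.1598  0.03  ] [array([ 0.47  , -0.1418,  0.    ]), array([ 0.6612, -0.2163,  0.    ]), array([0.5153, 0.3473, 0.    ]), array([0.5206, 0.1312, 0.    ]), array([0.4148, 0.2447, 0.    ])]
```

Call:
step_arm:
  steps:
    - {"travel": [-0.8,-0.87,-0.06]}
    - {"travel": [-0.8,-0.87,-0.06]}
    - {"travel": [-0.8,-0.87,-0.06]}
    - {"travel": [-0.8,-0.87,-0.06]}
    - {"travel": [-0.8,-0.87,-0.06]}
    - {"travel": [-0.8,-0.87,-0.06]}
    - {"travel": [-0.8,-0.87,-0.06]}
    - {"travel": [-0.8,-0.87,-0.06]}
    - {"travel": [-0.8,-0.87,-0.06]}
    - {"travel": [-0.8,-0.87,-0.06]}
  gripper: 0

```text
validation failed for argument at $.st...
```

```bash
python3 - <<'E'
from h import *
s=manip.sense();print(s['t'],s['eef_pos'],s['q'],plan([.46,-.14,.22],np.radians(156.4)))
E
```

```text
0.8 [0.2244 0.5294 0.2313] [ 0.9599  0.1584  1.597  -0.      1.3862 -0.2101] (array([-0.7969, -0.874 ,  0.0189]), array([-0.    ,  0.    ,  0.0212]))
```

Call:
step_arm:
  steps:
    - {"travel": [-0.8,-0.87,-0.06],"dr": [0,0,0]}
    - {"travel": [-0.8,-0.87,-0.06],"dr": [0,0,0]}
    - {"travel": [-0.8,-0.87,-0.06],"dr": [0,0,0]}
    - {"travel": [-0.8,-0.87,-0.06],"dr": [0,0,0]}
    - {"travel": [-0.8,-0.87,-0.06],"dr": [0,0,0]}
    - {"travel": [-0.8,-0.87,-0.06],"dr": [0,0,0]}
    - {"travel": [-0.8,-0.87,-0.06],"dr": [0,0,0]}
    - {"travel": [-0.8,-0.87,-0.06],"dr": [0,0,0]}
    - {"travel": [-0.8,-0.87,-0.06],"dr": [0,0,0]}
    - {"travel": [-0.8,-0.87,-0.06],"dr": [0,0,0]}
  gripper: 0

```text
t: 1.63
eef_pos: [0.3644, 0.1356, 0.2529]
tcp_rot: [0.625, 3.077, 0.001]
ft_force: [0.5, -0.3, 0.4]
width: -0.002
gripper_force: 0.0
```

```bash
python3 - <<'E'
from h import *
s=manip.sense();print(s['t'],s['eef_pos'],s['q'],plan([.46,-.14,.22],np.radians(156.4)))
E
```

```text
1.6333 [0.3644 0.1356 0.2529] [ 0.0428 -0.3785  2.047   0.0001  1.4716 -1.1275] (array([-0.3258, -0.361 ,  0.055 ]), array([0.0013, 0.0024, 0.0218]))
```

Call:
step_arm:
  steps:
    - {"travel": [-0.325,-0.36,0.055],"dr": [0,0,0.02]}
    - {"travel": [-0.325,-0.36,0.055],"dr": [0,0,0.02]}
    - {"travel": [-0.325,-0.36,0.055],"dr": [0,0,0.02]}
    - {"travel": [-0.325,-0.36,0.055],"dr": [0,0,0.02]}
    - {"travel": [-0.325,-0.36,0.055],"dr": [0,0,0.02]}
    - {"travel": [-0.325,-0.36,0.055],"dr": [0,0,0.02]}
    - {"travel": [-0.325,-0.36,0.055],"dr": [0,0,0.02]}
    - {"travel": [-0.325,-0.36,0.055],"dr": [0,0,0.02]}
    - {"travel": [-0.325,-0.36,0.055],"dr": [0,0,0.02]}
    - {"travel": [-0.325,-0.36,0.055],"dr": [0,0,0.02]}

```text
t: 2.47
eef_pos: [0.4593, -0.1372, 0.2193]
tcp_rot: [-0.642, -3.075, -0.001]
ft_force: [1.0, 0.2, -0.1]
width: -0.004
gripper_force: 0.0
```

```bash
python3 - <<'E'
from h import *
s=manip.sense();c="wrist";i=manip.camera_info(c)
im=manip.snapshot(c); cv2.imwrite("pics/w1.png",cv2.resize(im[:,:,::-1],(768,576),interpolation=cv2.INTER_CUBIC))
print(s['t'],s['eef_pos'],s['q'],s['ft_force'])
for l in("jig","tile","bed"): print(l,manip.find_in(c,l)[:4])
for l in("jig","tile","nose","stop"): print(l,[(d,onz(c,d['at'][1],d['at'][0],{'jig':0,'tile':.0285,'nose':.034,'stop':.0285}[l],i)) for d in manip.tip_of(c,l)[:3]])
E
```

```text
2.4667 [ 0.4593 -0.1372  0.2193] [-0.5434 -0.0846  1.8709  0.0004  1.3561 -1.7025] [ 0.9923  0.219  -0.0992]
jig [{'bbox': [216.8, 157.8, 295.0, 313.8], 'conf': 0.79}]
tile [{'bbox': [312.1, 104.2, 362.7, 148.7], 'conf': 0.7}, {'bbox': [341.9, 185.7, 398.1, 228.4], 'conf': 0.67}, {'bbox': [238.3, 190.0, 271.7, 233.9], 'conf': 0.57}]
bed [{'bbox': [233.4, 170.6, 277.0, 231.7], 'conf': 0.89}]
jig []
tile [({'at': [203.6, 366.1], 'conf': 0.88}, array([ 0.558 , -0.0238,  0.0285])), ({'at': [128.2, 339.0], 'conf': 0.69}, array([ 0.4507, -0.0255,  0.0285])), ({'at': [215.4, 253.7], 'conf': 0.64}, array([ 0.5138, -0.1673,  0.0285]))]
nose []
stop [({'at': [176.5, 61.3], 'conf': 0.3}, array([ 0.3658, -0.3727,  0.0285]))]
```

View pics/w1.png

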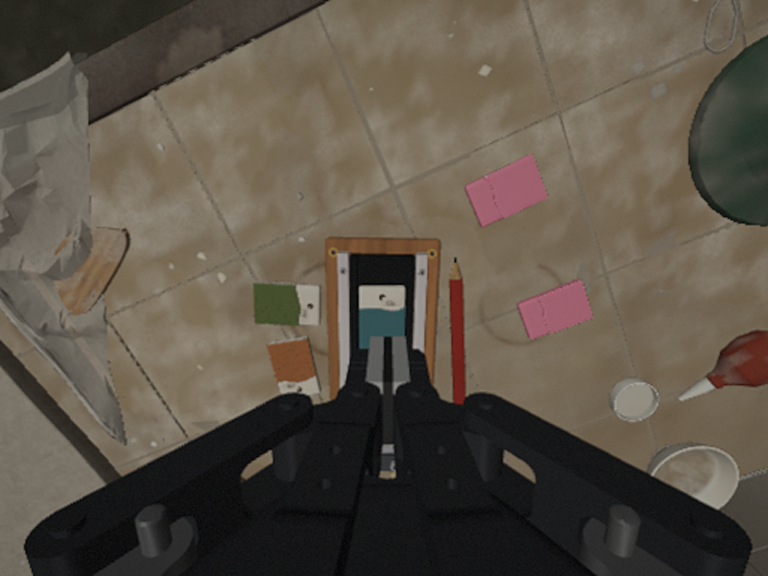

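```bash
python3 - <<'E'
from h import *
c="wrist";i=manip.camera_info(c)
im=cv2.imread("pics/w1.png")
f=lambda u,v,z:onz(c,(u+.5)/1.5-.5,(v+.5)/1.5-.5,z,i)
a=f(328,238,.012);b=f(440,238,.012);l=f(330,400,.012);r=f(437,400,.012)
print(a,b,np.linalg.norm(a-b)); d=(l+r-a-b);m=(a+b)/2; n=(b-a);print("yaws",np.degrees([np.arctan2(d[1],d[0]),np.arctan2(n[1],n[0])-np.pi/2,*[np.arctan2(*(q-p)[1::-1]) for p,q in((a,l),(b,r))]]))
for yaw in(-23.6,-24.5): 
  y=np.radians(yaw);print("jig",m+.106*np.array([np.cos(y),np.sin(y),0]))
print("tile near corners",f(359,285,.0365),f(405,285,.0365))
s=cv2.resize(cv2.imread("pics/top0.png")[140:235,255:335],(640,760),interpolation=cv2.INTER_CUBIC)[:600+160]
w=im[225:420,240:470]; w=cv2.resize(w,None,fx=3,fy=3,interpolation=cv2.INTER_CUBIC)
cv2.imwrite("pics/c1.png",cv2.resize(np.hstack([cv2.resize(s,(505,600)),cv2.resize(w,(0,0),fx=.42,fy=.42)[:600] if 0 else np.zeros((600,1,3),np.uint8)]),(505,600))); cv2.imwrite("pics/c2.png",w[:585,:690])
E
```

```text
[ 0.4277 -0.1804  0.012 ] [ 0.467  -0.0895  0.012 ] 0.09906466628516908
yaws [-23.7355 -23.4175 -25.1412 -22.3293]
jig [ 0.5445 -0.1774  0.012 ]
jig [ 0.5438 -0.1789  0.012 ]
tile near corners [ 0.4721 -0.1688  0.0365] [ 0.4876 -0.1328  0.0365]
```

View pics/c1.png

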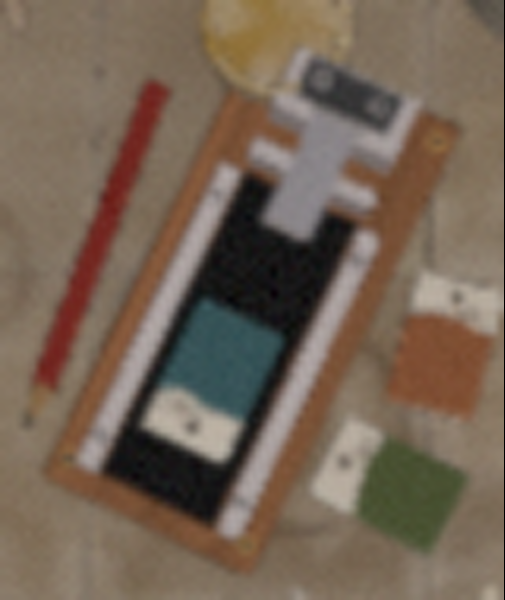

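View pics/c2.png

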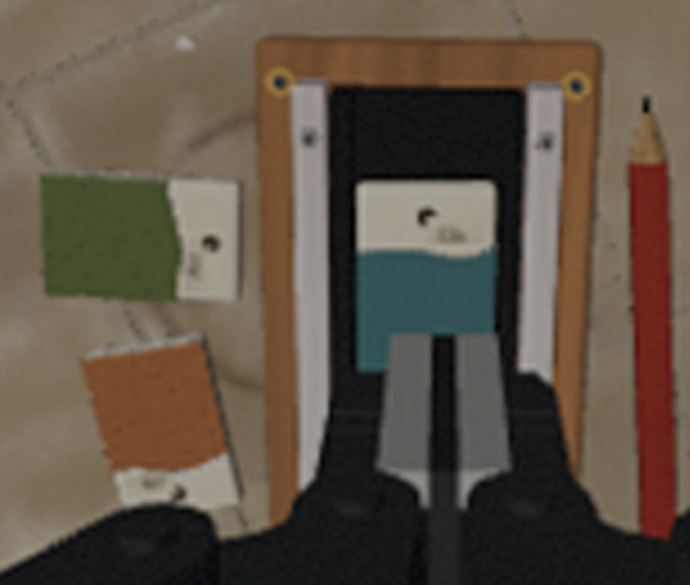

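```bash
python3 - <<'E'
from h import *
k=505/80
f=lambda u,v,z:onz('top',255+u/k-.5,140+v/(600/95)-.5,z)
a=f(45,470,.012);b=f(250,572,.012);r=f(458,125,.012);l=f(228,100,.012)
y=lambda p,q:np.degrees(np.arctan2(*(q-p)[1::-1]))
print(a,b,np.linalg.norm(a-b),y(b,r),y(a,l),y(b,a)-90,np.linalg.norm(r-b))
# lips of cheeks and tile, z~.0245/.0365
print('cheeks',y(f(232,530,.0245),f(370,235,.0245)),y(f(90,470,.0245),f(228,168,.0245)))
t=[f(u,v,.0365) for u,v in((143,420),(225,463),(283,345),(207,298))]
print('tile',sum(t)/4,y(t[1],t[2]),y(t[0],t[3]),'nose',f(288,230,.036),'near',(a+b)/2)
print(plan([.493,-.157,.06],np.radians(156.4)), plan([.493,-.157,.06],np.radians(155.6)))
E
```

```text
[ 0.4704 -0.0899  0.012 ] [ 0.4275 -0.1816  0.012 ] 0.10127096892087892 -24.041411540141645 -24.724812567674043 -25.076059103323743 0.22391984946077154
cheeks -24.05650494990559 -23.09052433773957
tile [ 0.5086 -0.1635  0.0365] -25.048018608976943 -26.271827635175065 nose [ 0.5769 -0.1949  0.036 ] near [ 0.449  -0.1358  0.012 ]
(array([-0.0644, -0.0084,  0.2662]), array([-0.0002,  0.0011,  0.0032])) (array([-0.0644, -0.0084,  0.2662]), array([-0.0002,  0.0011,  0.0298]))
```

Call:
step_arm:
  steps:
    - {"travel": [-0.067,-0.0075,0.06],"dr": [0,0,0.02]}
    - {"travel": [-0.067,-0.0075,0.12],"dr": [0,0,0.02]}
    - {"travel": [-0.067,-0.0075,0.18],"dr": [0,0,0.02]}
    - {"travel": [-0.067,-0.0075,0.24],"dr": [0,0,0.02]}
    - {"travel": [-0.067,-0.0075,0.27],"dr": [0,0,0.02]}
    - {"travel": [-0.067,-0.0075,0.27],"dr": [0,0,0.02]}
    - {"travel": [-0.067,-0.0075,0.27],"dr": [0,0,0.02]}
    - {"travel": [-0.067,-0.0075,0.27],"dr": [0,0,0.02]}

```text
t: 3.53
eef_pos: [0.4959, -0.1584, 0.0594]
tcp_rot: [0.656, 3.069, -0.002]
ft_force: [0.2, -0.5, 0.5]
width: -0.001
gripper_force: 0.0
```

```bash
python3 - <<'E'
from h import *
s=manip.sense();c="wrist"
print(s['t'],s['eef_pos'],s['ft_force'],plan([.4945,-.157,.0365],np.radians(155.8)))
im=manip.snapshot(c); cv2.imwrite("pics/w2.png",cv2.resize(im[100:340,130:390,::-1],None,fx=2.4,fy=2.4,interpolation=cv2.INTER_CUBIC))
E
```

```text
3.5333 [ 0.4959 -0.1584  0.0594] [ 0.2491 -0.4791  0.5001] (array([0.0032, 0.0011, 0.0381]), array([-0.0008,  0.0063,  0.0017]))
```

View pics/w2.png

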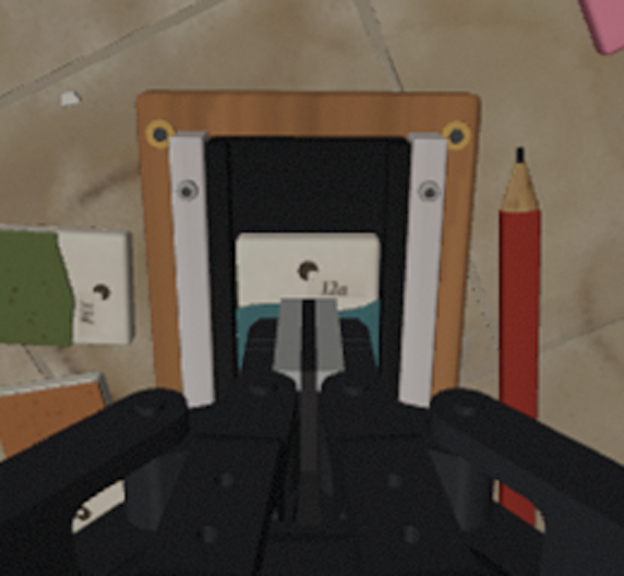

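Call:
step_arm:
  steps:
    - {"travel": [0.003,0.001,0.015],"dr": [0,0,0]}
    - {"travel": [0.003,0.001,0.028],"dr": [0,0,0]}
    - {"travel": [0.003,0.001,0.036],"dr": [0,0,0]}
    - {"travel": [0.003,0.001,0.041],"dr": [0,0,0]}
    - {"travel": [0.003,0.001,0.041],"dr": [0,0,0]}

```text
t: 4.0
eef_pos: [0.4931, -0.1563, 0.033]
tcp_rot: [-0.657, -3.071, -0.0]
ft_force: [-3.2, 1.8, 10.4]
width: -0.002
gripper_force: 4.7
```

Call:
step_arm:
  steps:
    - {"travel": [0,0,0.003],"dr": [0,0,0]}
    - {"travel": [0,0,0.005],"dr": [0,0,0]}
    - {"travel": [0,0,0.005],"dr": [0,0,0]}

```text
t: 4.25
eef_pos: [0.4934, -0.1565, 0.0307]
tcp_rot: [-0.657, -3.072, 0.0]
ft_force: [-3.7, 1.8, 11.3]
width: -0.002
gripper_force: 5.7
```

Call:
step_arm:
  steps:
    - {"travel": [0,0,0.002],"dr": [0,0,0]}
    - {"travel": [0,0,0.003],"dr": [0,0,0]}
    - {"travel": [0,0,0.003],"dr": [0,0,0]}

```text
t: 4.5
eef_pos: [0.4935, -0.1565, 0.0292]
tcp_rot: [0.657, 3.072, -0.0]
ft_force: [-5.4, 2.5, 12.5]
width: 0.006
gripper_force: 6.4
```

Call:
step_arm:
  steps:
    - {"travel": [0,0,0.002],"dr": [0,0,0]}
    - {"travel": [0,0,0.003],"dr": [0,0,0]}
    - {"travel": [0,0,0.003],"dr": [0,0,0]}

```text
t: 4.75
eef_pos: [0.4936, -0.1566, 0.0288]
tcp_rot: [-0.657, -3.072, 0.0]
ft_force: [-8.3, 4.2, 23.9]
width: 0.001
gripper_force: 12.0
```

```bash
python3 - <<'E'
from h import *
s=manip.sense();c="wrist"
print(s['t'],s['eef_pos'],s['ft_force'],s['wrist_torque'],R.from_rotvec(s['tcp_rot']).as_matrix())
im=manip.snapshot(c); cv2.imwrite("pics/w3.png",cv2.resize(im[100:340,130:390,::-1],None,fx=2.4,fy=2.4,interpolation=cv2.INTER_CUBIC))
E
```

```text
4.75 [ 0.4936 -0.1566  0.0288] [-8.2615  4.2455 23.8536] [0.779  1.4982 0.0166] [[-0.9126  0.4089 -0.0006]
 [ 0.4089  0.9126  0.    ]
 [ 0.0006 -0.0002 -1.    ]]
```

View pics/w3.png

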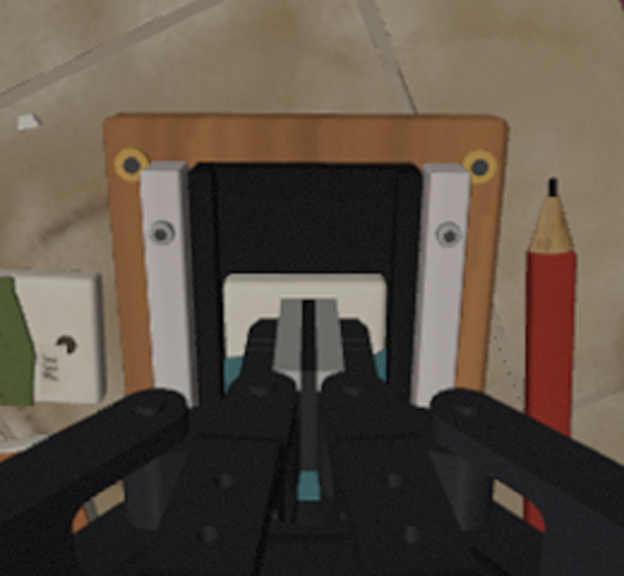

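Call:
step_arm:
  steps:
    - {"travel": [-0.004,0,0],"dr": [0,0,0]}
    - {"travel": [-0.01,0,0],"dr": [0,0,0]}
    - {"travel": [-0.017,0,0],"dr": [0,0,0]}
    - {"travel": [-0.024,0,0],"dr": [0,0,0]}
    - {"travel": [-0.03,0,0],"dr": [0,0,0]}
    - {"travel": [-0.037,0,0],"dr": [0,0,0]}
    - {"travel": [-0.043,0,0],"dr": [0,0,0]}
    - {"travel": [-0.05,0,0],"dr": [0,0,0]}
    - {"travel": [-0.05,0,0],"dr": [0,0,0]}

```text
t: 5.55
eef_pos: [0.522, -0.1696, 0.0289]
tcp_rot: [0.657, 3.07, -0.001]
ft_force: [-5.3, 3.2, 19.4]
width: -0.001
gripper_force: 9.7
```

```bash
python3 - <<'E'
from h import *
s=manip.sense();c="wrist"
print(s['t'],s['eef_pos'],s['ft_force'],s['wrist_torque'])
im=manip.snapshot(c); cv2.imwrite("pics/w4.png",cv2.resize(im[100:340,130:390,::-1],None,fx=2.4,fy=2.4,interpolation=cv2.INTER_CUBIC))
E
```

```text
5.55 [ 0.522  -0.1696  0.0289] [-5.3287  3.1703 19.4297] [0.4328 0.9342 0.0136]
```

View pics/w4.png

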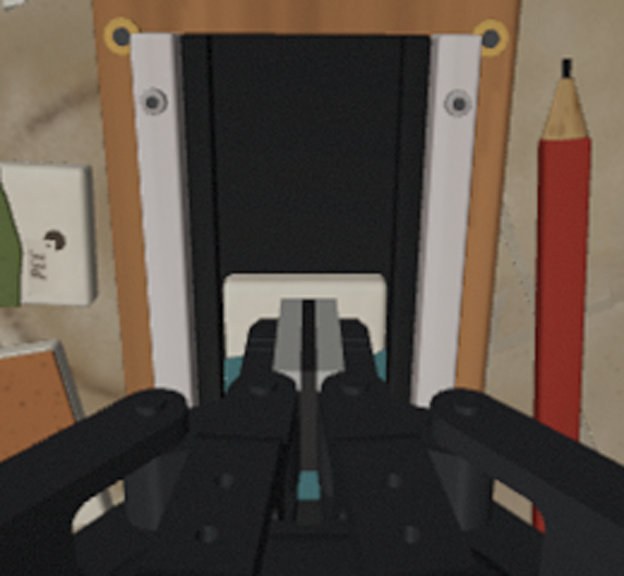

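Call:
step_arm:
  steps:
    - {"travel": [-0.005,0,0.001],"dr": [0,0,0]}
    - {"travel": [-0.012,0,0.001],"dr": [0,0,0]}
    - {"travel": [-0.018,0,0.001],"dr": [0,0,0]}
    - {"travel": [-0.025,0,0.001],"dr": [0,0,0]}
    - {"travel": [-0.032,0,0.001],"dr": [0,0,0]}
    - {"travel": [-0.038,0,0.001],"dr": [0,0,0]}
    - {"travel": [-0.045,0,0.001],"dr": [0,0,0]}
    - {"travel": [-0.052,0,0.001],"dr": [0,0,0]}
    - {"travel": [-0.056,0,0.001],"dr": [0,0,0]}
    - {"travel": [-0.056,0,0.001],"dr": [0,0,0]}

```text
t: 6.43
eef_pos: [0.5527, -0.1833, 0.029]
tcp_rot: [0.657, 3.07, -0.002]
ft_force: [-6.1, 2.8, 21.6]
width: -0.003
gripper_force: 10.8
```

```bash
python3 - <<'E'
from h import *
s=manip.sense();c="wrist"
print(s['t'],s['eef_pos'],s['ft_force'],s['wrist_torque'],np.linalg.norm(s['eef_pos'][:2]-[.4936,-.1566]))
im=manip.snapshot(c); cv2.imwrite("pics/w5.png",cv2.resize(im[100:340,130:390,::-1],None,fx=2.4,fy=2.4,interpolation=cv2.INTER_CUBIC))
a,b=[cv2.cvtColor(cv2.imread(f"pics/{n}.png"),cv2.COLOR_BGR2GRAY).astype(float)[230:296,235:375].mean(1) for n in("w4","w5")]
print(np.diff(a).argmax()+230,np.diff(b).argmax()+230)
E
```

```text
6.4333 [ 0.5527 -0.1833  0.029 ] [-6.1017  2.819  21.6175] [0.5512 1.1988 0.0201] 0.06485223669929399
273 273
```

Call:
step_arm:
  steps:
    - {"travel": [-0.002,0,0],"dr": [0,0,0]}
    - {"travel": [-0.004,0,0],"dr": [0,0,0]}
    - {"travel": [-0.005,0,0],"dr": [0,0,0]}
    - {"travel": [-0.005,0,0],"dr": [0,0,0]}

```text
t: 6.82
eef_pos: [0.5549, -0.1843, 0.0289]
tcp_rot: [0.657, 3.071, -0.001]
ft_force: [-8.4, 4.0, 22.4]
width: -0.003
gripper_force: 11.5
```

Call:
step_arm:
  steps:
    - {"travel": [-0.002,0,0],"dr": [0,0,0]}
    - {"travel": [-0.003,0,0],"dr": [0,0,0]}
    - {"travel": [-0.003,0,0],"dr": [0,0,0]}

```text
t: 7.07
eef_pos: [0.556, -0.1847, 0.0289]
tcp_rot: [-0.657, -3.072, 0.001]
ft_force: [-10.7, 4.8, 25.6]
width: 0.003
gripper_force: 12.6
```

Call:
step_arm:
  steps:
    - {"travel": [-0.002,0,0],"dr": [0,0,0]}
    - {"travel": [-0.004,0,0],"dr": [0,0,0]}
    - {"travel": [-0.004,0,0],"dr": [0,0,0]}

```text
t: 7.32
eef_pos: [0.5561, -0.1847, 0.0289]
tcp_rot: [-0.655, -3.066, -0.001]
ft_force: [-17.8, 7.5, 32.9]
width: -0.004
gripper_force: 16.6
```

```bash
python3 - <<'E'
from h import *
s=manip.sense();c="wrist"
print(s['t'],s['eef_pos'],s['ft_force'],np.linalg.norm(s['eef_pos'][:2]-[.4936,-.1566]))
im=manip.snapshot(c); cv2.imwrite("pics/w6.png",cv2.resize(im[100:340,130:390,::-1],None,fx=2.4,fy=2.4,interpolation=cv2.INTER_CUBIC))
b=cv2.cvtColor(cv2.imread("pics/w6.png"),cv2.COLOR_BGR2GRAY).astype(float)[230:296,235:375].mean(1)
print(np.diff(b).argmax()+230)
E
```

```text
7.3167 [ 0.5561 -0.1847  0.0289] [-17.7761   7.5285  32.8983] 0.06852630213379605
273
```

Call:
step_arm:
  steps:
    - {"travel": [0.002,0,-0.004],"dr": [0,0,0]}
    - {"travel": [0.002,0,-0.008],"dr": [0,0,0]}
    - {"travel": [0.002,0,-0.012],"dr": [0,0,0]}
    - {"travel": [0.002,0,-0.02],"dr": [0,0,0]}
    - {"travel": [0.002,0,-0.03],"dr": [0,0,0]}
    - {"travel": [0.002,0,-0.05],"dr": [0,0,0]}
    - {"travel": [0.002,0,-0.09],"dr": [0,0,0]}
    - {"travel": [0.01,0,-0.15],"dr": [0,0,0]}
    - {"travel": [0.05,0,-0.2],"dr": [0,0,0]}
    - {"travel": [0.05,0,-0.2],"dr": [0,0,0]}

```text
t: 8.2
eef_pos: [0.5324, -0.1741, 0.1538]
tcp_rot: [0.654, 3.062, -0.006]
ft_force: [1.4, -0.1, -0.1]
width: 0.003
gripper_force: 0.0
```

```bash
python3 - <<'E'
from h import *
s=manip.sense();i=manip.camera_info("wrist")
print(s['t'],s['eef_pos'],s['ft_force'])
im=manip.snapshot("wrist"); t=manip.snapshot("top")
w=cv2.resize(im[130:310,180:340,::-1],None,fx=2.8,fy=2.8,interpolation=cv2.INTER_CUBIC)
cv2.imwrite("pics/w7.png",np.hstack([w,cv2.resize(t[140:235,255:325,::-1],(340,w.shape[0]),interpolation=cv2.INTER_CUBIC)]))
y=np.radians(-24.1);d=np.array([np.cos(y),np.sin(y),0])
print(manip.sense()['t'])
E
```

```text
8.2 [ 0.5324 -0.1741  0.1538] [ 1.3705 -0.1198 -0.0871]
8.3
```

View pics/w7.png

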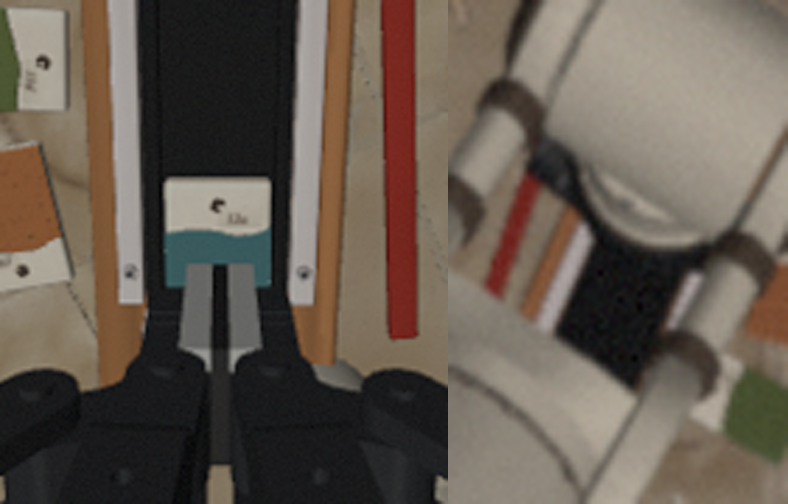

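Call:
step_arm:
  steps:
    - {"travel": [0.2,0.05,-0.15],"dr": [0,0,0]}
    - {"travel": [0.2,0.5,-0.2],"dr": [0,0,0]}
    - {"travel": [0.2,0.5,-0.2],"dr": [0,0,0]}
    - {"travel": [0.2,0.5,-0.2],"dr": [0,0,0]}
    - {"travel": [0.2,0.5,-0.2],"dr": [0,0,0]}
    - {"travel": [0.2,0.5,-0.2],"dr": [0,0,0]}
    - {"travel": [0.2,0.5,-0.2],"dr": [0,0,0]}
    - {"travel": [0.2,0.5,-0.2],"dr": [0,0,0]}
    - {"travel": [0.2,0.5,-0.2],"dr": [0,0,0]}
    - {"travel": [0.2,0.5,-0.2],"dr": [0,0,0]}

```text
t: 9.13
eef_pos: [0.5442, 0.1545, 0.2664]
tcp_rot: [0.649, 3.073, 0.004]
ft_force: [0.3, 0.9, 0.1]
width: -0.001
gripper_force: 0.0
```

```bash
python3 - <<'E'
from h import *
s=manip.sense(); print(s['t'],s['eef_pos'],s['ft_force'])
t=manip.snapshot("top"); c=manip.snapshot("scene")
cv2.imwrite("pics/t8.png",np.hstack([cv2.resize(x[...,::-1],(395,600),interpolation=cv2.INTER_CUBIC) for x in(t[140:235,258:320],c[145:235,243:303])]))
E
```

```text
9.1333 [0.5442 0.1545 0.2664] [0.3322 0.8975 0.0875]
```

View pics/t8.png

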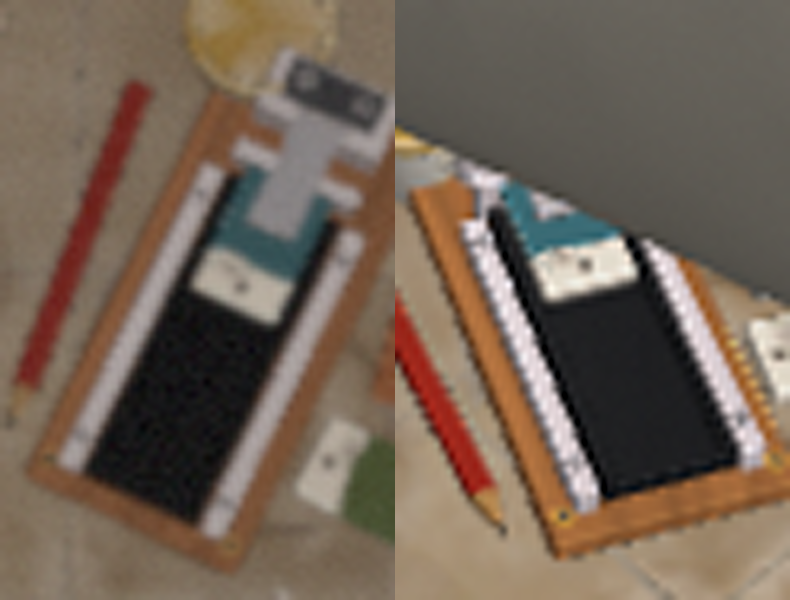

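```bash
python3 - <<'E'
from h import *
s=manip.sense();i=manip.camera_info("wrist");V=i['view'];C=-V[:3,:3].T@V[:3,3]
Rn=R.from_rotvec(s['tcp_rot']);rc=Rn.inv().apply(C-s['eef_pos']);Rc=Rn.inv().as_matrix()@V[:3,:3].T
def pt(eef,rv,u,v,z):
    Q=R.from_rotvec(rv);o=np.array(eef)+Q.apply(rc);d=np.linalg.inv(i['camera_matrix'])@[u,v,1];d=Q.as_matrix()@Rc@[d[0],-d[1],-d[2]]
    return o+d*(z-o[2])/d[2]
def edge(name,c0,c1,r0,r1):
    a=cv2.cvtColor(cv2.imread(name),cv2.COLOR_BGR2GRAY).astype(float)[r0:r1,c0:c1].mean(1);g=np.clip(np.diff(a),0,None);k=g.argmax();w=slice(max(k-4,0),k+5)
    return r0+(g[w]*np.arange(*w.indices(len(g)))).sum()/g[w].sum()+.5
def row(e,k,off): return (e+.5)/k-.5+off
e2=edge("pics/w2.png",245,370,215,260);e3=edge("pics/w3.png",235,375,240,296);e6=edge("pics/w6.png",235,375,240,296);e7=edge("pics/w7.png",170,265,160,200)
P2=pt([.4959,-.1584,.0594],[.656,3.069,-.002],308/2.4+130,row(e2,2.4,100),.0365)
P3=pt([.4936,-.1566,.0288],[-.657,-3.072,0],305/2.4+130,row(e3,2.4,100),.029)
P6=pt([.5561,-.1847,.0289],[-.655,-3.066,-.001],305/2.4+130,row(e6,2.4,100),.029)
P7=pt([.5324,-.1741,.1538],[.654,3.062,-.006],218/2.8+180,row(e7,2.8,130),.033)
y=np.radians(-24.1);d=np.array([np.cos(y),np.sin(y),0])
print(e2,e3,e6,e7); [print(p,p@d-P2@d) for p in(P2,P3,P6,P7)]
E
```

```text
232.72709163346613 273.2280760253418 273.2619073539818 177.2151241176937
[ 0.4791 -0.1508  0.0365] 0.0
[ 0.4789 -0.1507  0.029 ] -0.00023372164442941878
[ 0.5415 -0.1788  0.029 ] 0.06838028927430212
[ 0.5418 -0.1788  0.033 ] 0.06864738772764806
```

```bash
python3 -c "
from workcell import manip
print(manip.finish_job())"
```

```text
the job is handed in; nothing more can be done
None
```

The tile was pressed to the bed's lower stop, slid under the leaf's nose until it met the end stop (force jumped to about 19 N with no further travel), then let go. Pictures afterwards show it under the leaf and unmoved to within about 0.3 mm, and I handed the job in at about 9 s.

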